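# Close the bobbin slide plate of a leather sewing machine

### The job

The bobbin of the leather sewing machine has just been changed, and the steel slide plate that covers it still stands open in the machine's bed. Press your fingertips down hard on top of the plate and slide it along its slideway, in under the leaf drag spring, until it is fully home against the needle plate. Do not lift the plate out or pry the spring up, leave everything else where it lies, and take your hand away when it is closed.

Things in the scene. Friction and masses are not known exactly. Their poses are not given: they have to be found in the camera images.
- machine: Black portable flat-bed sewing machine, fixed on the bench. Origin on the bench under slideway_end; x away from the operator, y along the slideway outwards from the needle, z up. Bed 180 mm (x) x 450 mm (y), top at z = 60 mm. Its head (72 mm in x, y = -70 to -13 mm) overhangs the needle from 70 to 225 mm above the bed; arm and pillar go on to -y. Bed clear of its own parts for y > 30 mm.
- slideway_end (a point): Middle of the needle plate's edge at bed-top height: inner end of the slideway, where the closed plate butts. Machine axes. The slideway is a straight channel 48 mm wide, 124 mm long in +y to a closed rim flush with the bed; floor 4 mm below the bed top. The bobbin well (34 mm wide, 30 mm deep) is open in the middle of its inner 75 mm, with the hook in it.
- slide_plate: The slide plate: loose polished steel, 46 mm (x) x 80 mm (y) x 5 mm, about 0.14 kg; origin under its centre, axes as the machine's; it closes towards -y. It lies in the slideway, top 1 mm above the bed. Its outer end starts 2 to 10 mm from the rim: no room to push from behind; fingertips pressed on the knurled patch drive it by friction. The oiled steel slides with friction about 0.17.
- plate_inner_end (a point): Middle of the upper edge of the plate's inner (-y) end, which goes under the spring first and butts against the needle plate. At the start it is 34 to 42 mm outwards (+y) of slideway_end; closed, the two are together, this one 1 mm higher.
- plate_top (a point): Centre of the slide plate's top face. On the plate's outer half is a knurled finger patch, 36 mm (x) x 34 mm (y), 0.5 mm proud, its centre 19 mm from here in +y: the place to press. Fingertips grip there with friction about 0.9; the smooth steel elsewhere is slippery (about 0.3).
- spring_tip (a point): Upturned free tip of the leaf drag spring: steel leaf 16 mm wide, screwed to the needle plate, reaching 29 mm out over the slideway on its centre line, tip 3 mm above the bed. Its lowest bend, 18 mm from slideway_end, rests 1 mm below the bed top and bears on the plate with about 12 N. Getting the plate under it takes about 4 N along the slideway besides the friction of your own press.
- drag_spring (a joint): Angle of the leaf spring about its root, rad: 0 at rest, grows as the free end rises; about 0.08 with the plate under it.
- bobbin: Spare steel bobbin, 25 mm diameter x 11 mm, on the bed beyond the slideway; origin under its centre. Leave it.
- needle_tin: Round aluminium needle tin, 39 mm diameter x 16 mm, on the bed on the operator's side of the slideway; origin under its centre. Leave it.
- cork_block: Cork block 75 x 115 x 38 mm on the cutting mat; origin under its centre. Leave it.
- bone_folder: White bone folder 137 x 22 x 5 mm on the cutting mat; origin under it near its middle. Leave it.
- wood_bowl: Turned wooden bowl, 116 mm across x 46 mm, on the cutting mat; origin under its centre. Leave it.
- dye_jar: Brown glass jar with black cap, 52 mm diameter x 62 mm, on the cutting mat; origin under its centre. Leave it.
- screwdriver: Screwdriver with a dark wooden handle, 160 mm long, 26 mm high, on the cutting mat; origin under its middle. Leave it.
Not all that is in view belongs to the job. Of the things that look like the slide_plate, the smallest one is meant.

How it is judged:
By the outcome, as a careful person would: the job done as asked, in the order asked, and still so for the second after the job is handed in, with the robot touching nothing.
It also fails if it takes over 51 s, if anything falls off the work surface, if the arm or the gripper's body presses on something with over 40 N, if the wrist force passes 120 N, or if a joint passes its speed limit or range.

### The arm

A 6-joint arm with a two-finger parallel gripper is mounted at the origin on the work surface. World frame = base frame: x ahead of the robot, y to its left, z up, the work surface at z = 0. Lengths are in mm, angles in rad, forces in N, time in s.
With the tool pointing down it reaches from about 350 to 850 mm from the base axis. Payload 8.1 kg.
Tool frame: the origin (TCP) lies midway between the tips of the shut fingers; the grasp point (between the pads) lies 19 mm behind it; z points along the fingers, y is the direction in which the jaws open and shut (so a half turn about z gives the same grasp; the last joint's range is limited). The gripper opens to 93 mm and grips with 3 to 60 N. Pads are 15 mm wide; open, the fingers measure 128 mm over their backs; the gripper's body (75 mm by 188 mm) begins 65 mm behind the grasp point.
Start: joints at [-1.311, 0.13, 1.488, -0, 1.523, -0.085], TCP at [202.825, -564.683, 218.635] pointing down, gripper open.
Joint ranges: [-2.96, 2.96], [-0.89, 2.26], [0.02, 2.5], [-1.34, 4.48], [0, 2.73], [-2.66, 2.66]. Speed limits (rad/s): [2.39, 2.39, 2.79, 3.14, 3.14, 3.14].

### API

Orientations are given as a rotation vector (axis times angle).
In Python, from cell import get_state, get_image, finish_job, masks_of, tip_of gives the robot as it stands.
- The arm moves only by the shell command python3 -m handwheel 'ROWS' [OPENING]. ROWS is JSON, a list of rows, each a list of 6 numbers: the shift along the tool's x, y, z as a fraction of full scale, then the turn, a rotation vector about the tool's x, y, z as a fraction of full scale. A call has 1 to 10 rows; each row shifts and turns the commanded pose from where the row before left it, along the tool's axes as they then stand; what a row does not reach is not made up. Full scale, the value 1, is 0.06 m for a shift and 0.12 rad for a turn. A row lasts 1/8 s, in which the tool goes at most 62.5 mm and 10.7 degrees, less where a joint would pass 70% of its speed; a pose out of reach is approached as far as the arm can. A call with a number of a shift or a turn outside -1 to 1 is refused whole. A call with a gripper value outside its range is refused whole. OPENING is the opening, from 0 (shut) to 1 (fully open), set as the call begins (- or left out, the last holds). The fingers move at their own pace and stop on an object; the grip force is fixed at half the most. Time passes only in rows, so rows that do not move let the fingers close. It gives the time, the measured TCP pose, the force and the opening at its end, in the units of the state.
- get_state(): the state, without advancing time (a new reading comes with each control period).
- get_image(name): name is "scene" or "top" or "wrist"; returns a dict with "pixels" (420x560x3 uint8, red, green, blue), "fx", "fy", "cx", "cy" (pixels), "origin" and "attitude" of the camera in the world. Camera axes: x right, y down, z forward; pixel columns grow to the right and rows downward; lengths in mm; the calibration is good to about 2 mm. A picture is of the moment at which its call begins. There is no depth.
- finish_job(): hands the job in, once; it reports no verdict.
Trained networks look in a picture, given as the dict that the camera call returned (one of the last four; its "shot" number tells which), for a name from the list of things; names that differ only in an ending like _2 or _b are one class to them, and where a whole thing is asked for, a point or a joint stands for the part that bears it (a point fixed in the world has none). Each returns a list of dicts, best first, with "score" (0 to 1); they miss things now and then, are a little off and sometimes report something else, mostly with a low value. They report only what shows in the picture. A call takes as long as a camera call. They do not tell look-alikes from the thing itself.
- masks_of(query, picture): "region" (420x560 bool, what is visible of it) and "centre" ([column, row] in pixels, amid what is visible of it).
- tip_of(query, picture): "centre" ([column, row] in pixels: a listed point, or the origin of a listed thing).
The state is a dict: "time_s": time; "joint_positions": joint angles; "joint_velocities": joint speeds; "joint_torque": joint torques, N m; "eef_pos": TCP position; "tool_rot": TCP orientation; "wrist_force": force on the tool from outside, world axes, zero at the start; "moment": the same for the moment, N m; "gripper_width": finger opening in mm.
Only numpy, scipy, OpenCV 4.12 (cv2) and the standard library are available. Lean on these libraries where they do the work, as an engineer would, in place of code of your own. Each camera call takes 0.05 s, during which the arm holds its last target.

## Working session

There is one attempt and no reset: what is moved stays moved. The work goes in short steps, Python scripts to look and compute and a shell command to move; the robot and the scene stay as the last step left them, time stands still between calls to the robot, and variables do not carry over. Pictures are saved under pics/ and viewed, and the job is handed in when it is done.

```bash
mkdir -p pics; ls
cat > h.py <<'E'
import numpy as np,cv2
from scipy.spatial.transform import Rotation as R
from cell import *
def save(p,n,crop=None,s=1):
    im=p["pixels"][:,:,::-1]
    if crop: c0,c1,r0,r1=crop; im=im[r0:r1,c0:c1]
    im=cv2.resize(im,None,fx=s,fy=s,interpolation=cv2.INTER_CUBIC); cv2.imwrite("pics/"+n,im)
def rot(p):
    a=np.array(p["attitude"],float)
    return a if a.shape==(3,3) else (R.from_rotvec(a).as_matrix() if a.size==3 else R.from_quat(a).as_matrix())
def ray(p,uv,z):
    d=rot(p)@np.array([(uv[0]-p["cx"])/p["fx"],(uv[1]-p["cy"])/p["fy"],1]); o=np.array(p["origin"],float)
    return o+d*(z-o[2])/d[2]
def proj(p,P):
    q=rot(p).T@(np.array(P,float)-np.array(p["origin"])); return [p["fx"]*q[0]/q[2]+p["cx"],p["fy"]*q[1]/q[2]+p["cy"]]
E
python3 - <<'E'
from h import *
print(get_state())
for n in ["scene","top","wrist"]:
    p=get_image(n); save(p,n+"1.png"); print(n,p["origin"],p["attitude"],p["fx"],p["cx"],p["cy"])
    for q in ["slide_plate","plate_inner_end","plate_top","spring_tip","slideway_end","machine"]:
        print(q,[(np.round(t["centre"]).tolist(),round(t["score"],2)) for t in tip_of(q,p)],[(np.round(t["centre"]).tolist(),round(t["score"],2),int(t["region"].sum())) for t in masks_of(q,p)] if q=="slide_plate" else "")
E
```

```text
pics
{'time_s': 0.0, 'joint_positions': array([-1.31142470e+00,  1.31213427e-01,  1.48925685e+00, -1.10479068e-05,
        1.52299102e+00, -8.54035815e-02]), 'joint_velocities': array([ 0.00045583,  0.00058276, -0.00051197, -0.00133544,  0.00101727,
        0.0003629 ]), 'joint_torque': array([-7.60952280e-04, -5.59836459e+01, -4.91768754e+01,  7.67340674e-02,
        3.49327130e-02, -1.42494864e-04]), 'eef_pos': array([ 202.6608757 , -564.13799102,  217.56855026]), 'tool_rot': array([-3.09319483e+00, -5.38574929e-01,  2.72104977e-04]), 'wrist_force': array([-0.17303444, -0.74535555, -0.36645774]), 'moment': array([-0.0254097 , -0.00783767, -0.03503066]), 'gripper_width': 92.87377204225378}
scene [1201.11750382  802.78813315 1224.70279005] [-1.17021416 -2.44352764  0.84997118] 515.4048140487632 284.14272747333825 206.21233314030388
slide_plate [([147.0, 218.0], 0.84), ([246.0, 188.0], 0.83), ([354.0, 178.0], 0.82)] [([353.0, 180.0], 0.78, 495), ([247.0, 186.0], 0.72, 321), ([145.0, 222.0], 0.63, 594)]
plate_inner_end [([143.0, 204.0], 0.78), ([234.0, 177.0], 0.77), ([345.0, 193.0], 0
[... 404 characters left out ...]
.0, 212.0], 0.67)] [([348.0, 209.0], 0.97, 724), ([408.0, 115.0], 0.87, 1038), ([254.0, 342.0], 0.75, 1366)]
plate_inner_end [([250.0, 315.0], 0.92), ([426.0, 128.0], 0.78), ([370.0, 205.0], 0.73), ([365.0, 208.0], 0.66)] 
plate_top [([254.0, 336.0], 0.85), ([349.0, 214.0], 0.81), ([414.0, 112.0], 0.76)] 
spring_tip [([376.0, 233.0], 0.55), ([372.0, 206.0], 0.5)] 
slideway_end [([379.0, 206.0], 0.88), ([222.0, 206.0], 0.4)] 
machine [([377.0, 210.0], 0.55)] 
wrist [ 267.72702748 -541.92471871  384.66328123] [ 2.39313924 -1.68469049 -0.21521603] 363.7730743414936 278.9339312032812 211.65975873355382
slide_plate [] []
plate_inner_end [] 
plate_top [] 
spring_tip [] 
slideway_end [] 
machine []
```

View pics/scene1.png

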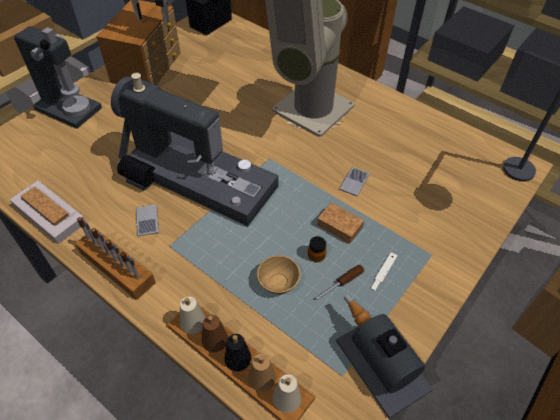

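View pics/top1.png

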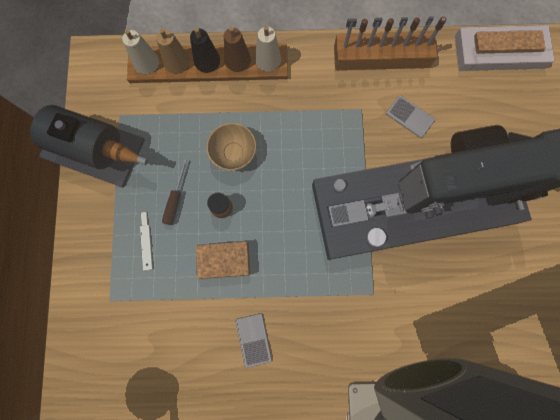

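Run:
```python
from h import *
p=get_image("top"); save(p,"top2.png",(300,440,150,270),5)
for uv,n in [((409,117),'a'),((348,212),'b'),((253,340),'c')]: print(n,ray(p,uv,61))
for q in ["slide_plate","slideway_end","plate_inner_end","plate_top","spring_tip"]:
  for t in tip_of(q,p): print(q,t["score"],t["centre"],ray(p,t["centre"],61 if q!="spring_tip" else 63))
for t in masks_of("slide_plate",p):
  m=t["region"]; c,_=cv2.findContours(m.astype(np.uint8),0,2); b=cv2.boxPoints(cv2.minAreaRect(max(c,key=cv2.contourArea)))
  B=np.array([ray(p,x,61) for x in b]); print(t["score"],np.round(B.mean(0)),np.linalg.norm(B[1]-B[0]),np.linalg.norm(B[2]-B[1]),(B[1]-B[0])[:2],(B[2]-B[1])[:2])
```

```text
a [694.52408553 -55.01066215  61.        ]
b [475.95366707  97.35298758  61.        ]
c [210.29784331 309.61889931  61.        ]
slide_plate 0.97 [347.5, 208.7] [483.37176329  98.04815005  61.        ]
slide_plate 0.86 [252.7, 343.5] [203.33638686 310.31986848  61.        ]
slide_plate 0.77 [407.6, 117.1] [694.36572521 -51.77789423  61.        ]
slideway_end 0.59 [383.5, 203.7] [492.63627705  18.03461995  61.        ]
plate_inner_end 0.79 [247.1, 316.1] [258.79445771 321.50147082  61.        ]
plate_inner_end 0.6 [428.0, 130.5] [660.5973802  -95.58601657  61.        ]
plate_inner_end 0.57 [364.2, 207.8] [484.47862119  61.16168752  61.        ]
plate_top 0.87 [414.8, 114.3] [700.77437628 -68.88419225  61.        ]
plate_top 0.84 [347.7, 210.4] [479.55057367  97.81644442  61.        ]
plate_top 0.78 [253.6, 337.7] [214.8655152  308.31746129  61.        ]
plate_top 0.49 [371.5, 208.7] [482.06166447  45.22643967  61.        ]
spring_tip 0.48 [371.5, 208.3] [482.58550286  45.64662224  63.        ]
0.96 [474.  97.  61.] 80.88578220651829 49.97797347590012 [ 15.84141889 -79.31934954] [-49.39414194  -7.61686124]
0.96 [211. 310.  61.] 58.43989229687523 102.67978370203228 [  9.84406963 -57.60482015] [-100.87202188  -19.18262713]
0.62 [697. -58.  61.] 58.89604100493525 100.34054834811222 [ 47.48311435 -34.84390187] [-63.67980584 -77.54423235]
0.59 [ 532. -114.   61.] 585.6372900524125 233.52986308388813 [ 101.43151552 -576.78651437] [-233.41345913   -7.37251977]
```

View crop.

View pics/top2.png

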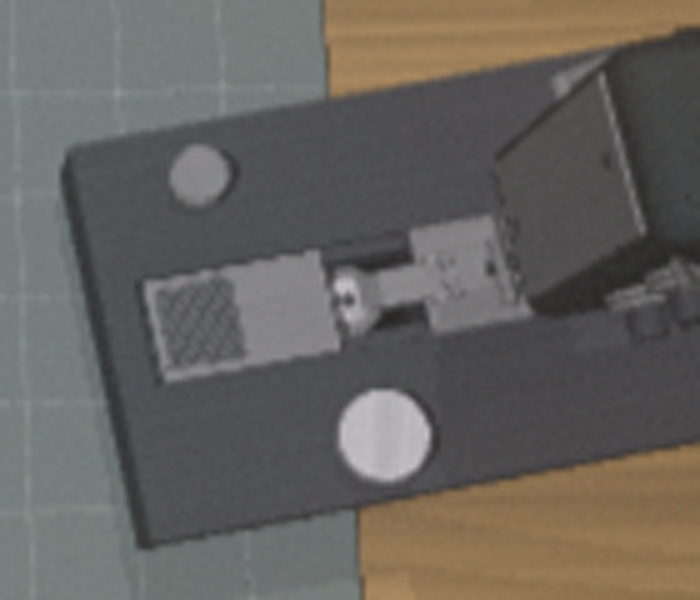

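The top view shows three look-alikes: the plate in the bed at (348,210), about 80x48 mm, and two loose ones at (409,117) and (253,340), about 100x58 mm. The smallest is the one in the machine bed, and the crop shows it with its knurled patch towards the rim (left) and the spring at (371,208). That is the one I will use.

Run:
```python
from h import *
p=get_image("top")
C=[(329,206.8),(364.4,200),(368,220),(332.6,226.4)]
W=[ray(p,c,61) for c in C]; W=np.array(W); print(np.round(W,1))
yd=((W[0]-W[1])+(W[3]-W[2]))/2; print(np.linalg.norm(yd),np.linalg.norm(W[1]-W[2]),np.linalg.norm(W[0]-W[3])); yd/=np.linalg.norm(yd)
# bed long edge direction: crop px (75,150)->(600,50) ; (145,545)->(690,445)
for a,b in [((72,150),(590,52)),((145,547),(690,447)),((68,158),(138,547))]:
    A=ray(p,(300+a[0]/5,150+a[1]/5),60);B=ray(p,(300+b[0]/5,150+b[1]/5),60); d=A-B; print("edge",A,B,np.degrees(np.arctan2(d[1],d[0])),np.linalg.norm(d))
print("ydir deg",np.degrees(np.arctan2(yd[1],yd[0])))
c=W.mean(0); print("centre",c,"patch",c+19*yd)
e=(ray(p,(300+410/5,150+232/5),60)+ray(p,(300+432/5,150+333/5),60))/2; print("slideway end",e, "inner end->", (c-40*yd-e)@yd)
k=[ray(p,(300+u/5,150+v/5),61.5) for u,v in [(155,288),(232,277),(246,357),(175,370)]]; print("knurl",np.mean(k,0))
s=get_state(); M=R.from_rotvec(s["tool_rot"]).as_matrix(); print(M)
q=get_image("scene")
save(q,"s2.png",(180,300,130,230),6)
for X in [*W,c+19*yd,e]: print(np.round(proj(q,X),1))
```

```text
[[488.7 138.6  61. ]
 [502.   59.6  61. ]
 [457.1  54.5  61. ]
 [444.8 132.8  61. ]]
79.6331971765069 45.264806335208455 44.24887756032456
edge [550.77338792 168.31574989  60.        ] [590.44470913 -66.9821201   60.        ] 99.57009006539195 238.61873637455307
edge [373.28732308 143.80822434  60.        ] [410.84394013 -94.74892295  60.        ] 98.94677749346015 241.49536642648485
edge [547.12561691 170.25012154  60.        ] [373.35906266 146.82547789  60.        ] 7.677488811182004 175.33832811867507
ydir deg 99.26702580428318
centre [473.13256957  96.3800897   61.        ] patch [470.07288841 115.13211229  61.        ]
slideway end [486.60276444  16.6845788   60.        ] inner end-> 40.824553797408775
knurl [470.54317712 114.44540544  61.5       ]
[[ 9.41143426e-01  3.38007472e-01 -6.25009259e-06]
 [ 3.38007472e-01 -9.41143426e-01 -1.16479408e-05]
 [-9.81932460e-06  8.84980495e-06 -1.00000000e+00]]
[252.4 196.3]
[229.4 186.1]
[238.2 176.6]
[260.5 186.6]
[250.5 188.7]
[222.3 176.6]
```

View pics/s2.png

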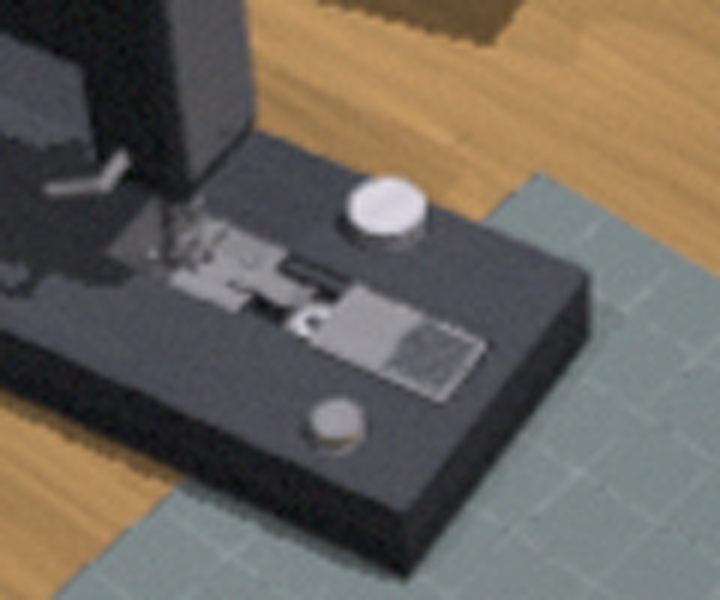

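```bash
python3 -m handwheel '[[0,0,-1,0,0,-1],[0,0,-0.7,0,0,-1],[0,0,0,0,0,-1],[0,0,0,0,0,-1],[0,0,0,0,0,-1],[0,0,0,0,0,-1],[0,0,0,0,0,-1],[0,0,0,0,0,-1],[0,0,0,0,0,-1],[0,0,0,0,0,-1]]' 0; python3 -m handwheel '[[0,0,0,0,0,-1],[0,0,0,0,0,-0.56],[0,0,0,0,0,0]]' 0
python3 -c "
from h import *
s=get_state();M=R.from_rotvec(s['tool_rot']).as_matrix();print(np.round(M,3),np.degrees(np.arctan2(M[1,0],M[0,0])),s['eef_pos'],s['gripper_width'])
print(M.T@(np.array([470,116,320])-s['eef_pos'])/60)"
```

```text
time_s: 2.9
eef_pos: [202.8, -564.7, 320.6]
tool_rot: [-2.246, -2.197, -0.0]
wrist_force: [0.2, 0.3, 0.2]
gripper_width: 1.1
time_s: 3.28
eef_pos: [202.8, -564.7, 320.6]
tool_rot: [-2.036, -2.393, -0.0]
wrist_force: [-0.1, -0.8, -0.4]
gripper_width: 0.4
[[-0.16   0.987 -0.   ]
 [ 0.987  0.16   0.   ]
 [ 0.    -0.    -1.   ]] 99.20714516646186 [ 202.82366391 -564.68049959  320.61726278] 0.447547426541063
[10.48602413  6.2107654   0.01062522]
```

```bash
python3 -m handwheel '[[0.7,0.44,0,0,0,0],[0.75,0.44,0,0,0,0],[0.75,0.44,0,0,0,0],[0.75,0.44,0,0,0,0],[0.75,0.44,0,0,0,0],[0.75,0.44,0,0,0,0],[0.75,0.44,0,0,0,0],[0.75,0.44,0,0,0,0],[0.75,0.44,0,0,0,0],[0.75,0.44,0,0,0,0]]'; python3 -m handwheel '[[0.75,0.44,0,0,0,0],[0.75,0.44,0,0,0,0],[0.75,0.44,0,0,0,0],[0.78,0.49,0,0,0,0],[0,0,0.9,0,0,0],[0,0,0.9,0,0,0],[0,0,0,0,0,0],[0,0,0,0,0,0]]'
python3 - <<'E'
from h import *
s=get_state();M=R.from_rotvec(s['tool_rot']).as_matrix();print(np.round(M,3),s['eef_pos'])
for n in ["wrist","scene","top"]:
    p=get_image(n); save(p,n+"3.png")
    if n=="wrist":
        for P in [(470,115,61.5),(486.6,16.7,60)]: print(proj(p,P))
        for q in ["plate_inner_end","plate_top","spring_tip","slideway_end"]:
            for t in tip_of(q,p): print(q,t["score"],t["centre"],ray(p,t["centre"],61))
E
```

```text
time_s: 4.53
eef_pos: [392.0, -79.5, 320.9]
tool_rot: [2.037, 2.39, 0.001]
wrist_force: [1.0, -0.2, -0.2]
gripper_width: 0.4
time_s: 5.52
eef_pos: [470.6, 115.8, 215.0]
tool_rot: [2.036, 2.391, 0.003]
wrist_force: [-0.0, -0.6, -0.2]
gripper_width: 1.0
[[-0.159  0.987  0.002]
 [ 0.987  0.159  0.   ]
 [-0.     0.002 -1.   ]] [470.6000528  115.76650119 215.00666498]
[np.float64(278.29725850370386), np.float64(197.2661089413097)]
[np.float64(279.1559620959498), np.float64(297.3846760480984)]
plate_inner_end 0.62 [278.7, 258.5] [479.70446629  56.84528922  61.        ]
plate_top 0.77 [279.2, 218.3] [473.93838231  95.63665012  61.        ]
plate_top 0.62 [459.6, 376.4] [684.35969917 -41.90222411  61.        ]
slideway_end 0.76 [276.0, 300.5] [484.0189352   13.45546449  61.        ]
```

View pics/wrist3.png

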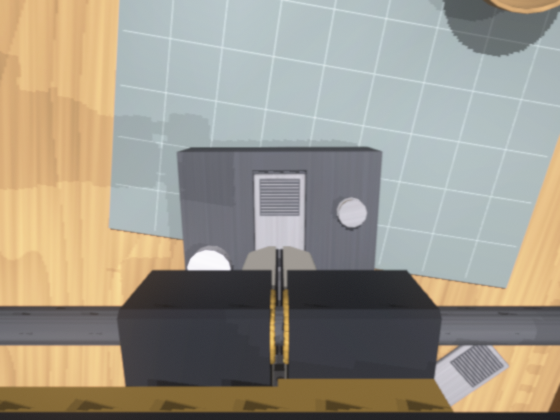

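View pics/scene3.png

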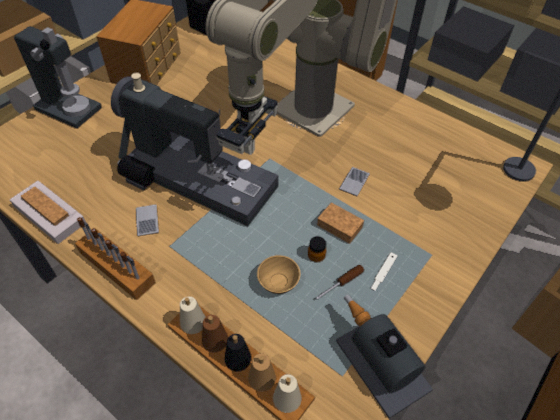

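The wrist view shows the plate upright in the picture, with the knurled patch spanning (258–301, 177–217) and its centre at (279.5,197). I predicted (278,197), so the position holds to about 1 mm and the axes line up. Next I descend.

```bash
python3 -m handwheel '[[0,0,0.8,0,0,0],[0,0,0.8,0,0,0],[0,0,0.7,0,0,0],[0,0,0.1,0,0,0],[0,0,0,0,0,0],[0,0,0,0,0,0]]'; python3 -m handwheel '[[0,0,0.05,0,0,0],[0,0,0.02,0,0,0],[0,0,0.02,0,0,0],[0,0,0,0,0,0]]'
python3 - <<'E'
from h import *
p=get_image("scene"); save(p,"s4.png",(180,300,110,210),6)
E
```

```text
time_s: 6.62
eef_pos: [471.5, 116.0, 71.1]
tool_rot: [2.034, 2.391, 0.004]
wrist_force: [0.5, -0.3, 0.4]
gripper_width: 0.5
time_s: 7.12
eef_pos: [469.5, 115.8, 63.1]
tool_rot: [-2.035, -2.393, 0.0]
wrist_force: [0.8, 0.3, -0.5]
gripper_width: 0.3
```

View pics/s4.png

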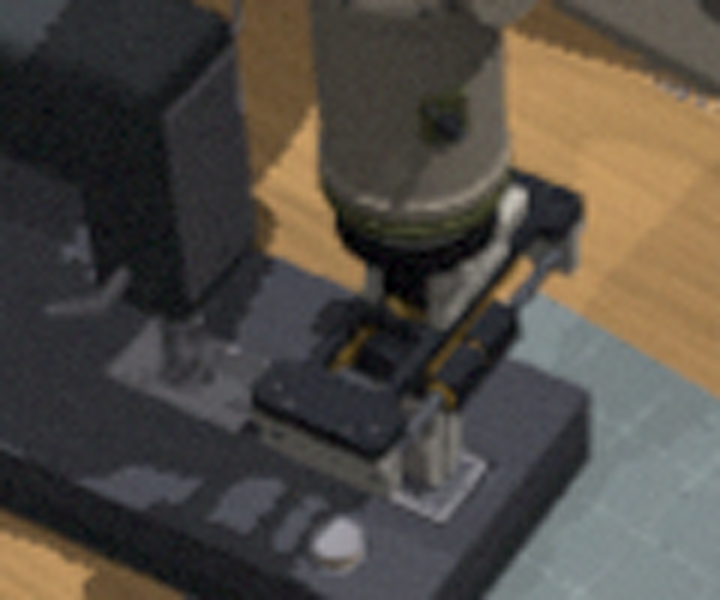

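The fingertips are over the knurled patch at about (435,480) in the crop, 2 mm or so above it. The body is well clear of the head. I press down in small steps and watch the force.

```bash
python3 -m handwheel '[[0,0,0.015,0,0,0],[0,0,0.015,0,0,0],[0,0,0,0,0,0]]'; python3 -m handwheel '[[0,0,0.02,0,0,0],[0,0,0,0,0,0]]'
```

```text
time_s: 7.55
eef_pos: [470.0, 115.8, 61.8]
tool_rot: [2.035, 2.393, 0.001]
wrist_force: [0.1, -0.5, 4.2]
gripper_width: 0.5
time_s: 7.8
eef_pos: [470.7, 115.9, 61.8]
tool_rot: [2.034, 2.392, 0.002]
wrist_force: [-2.1, -1.1, 12.3]
gripper_width: 0.5
```

```bash
python3 -m handwheel '[[0,0,0.025,0,0,0],[0,0,0.025,0,0,0],[0,0,0,0,0,0]]'; python3 -m handwheel '[[-0.04,0,0,0,0,0],[-0.04,0,0,0,0,0],[-0.04,0,0,0,0,0],[-0.04,0,0,0,0,0],[0,0,0,0,0,0]]'
python3 - <<'E'
from h import *
for n,c in [("scene",(180,300,110,210)),("top",(300,440,150,250)),("wrist",(180,380,110,280))]:
  p=get_image(n); save(p,n+"5.png",c,3)
import cv2
a=[cv2.resize(cv2.imread(f"pics/{n}5.png"),(400,300)) for n in("scene","top","wrist")]; cv2.imwrite("pics/c5.png",np.vstack([np.hstack(a[:2]),np.hstack([a[2],a[2]*0])]))
print(get_state()["wrist_force"])
E
```

```text
time_s: 8.18
eef_pos: [470.9, 115.9, 61.6]
tool_rot: [2.034, 2.392, 0.002]
wrist_force: [-17.9, -3.0, 40.8]
gripper_width: 0.3
time_s: 8.8
eef_pos: [472.1, 108.2, 61.6]
tool_rot: [-2.034, -2.393, -0.005]
wrist_force: [-19.7, 6.2, 40.9]
gripper_width: 0.5
[-19.92862331   5.56846908  41.3754489 ]
```

View pics/c5.png

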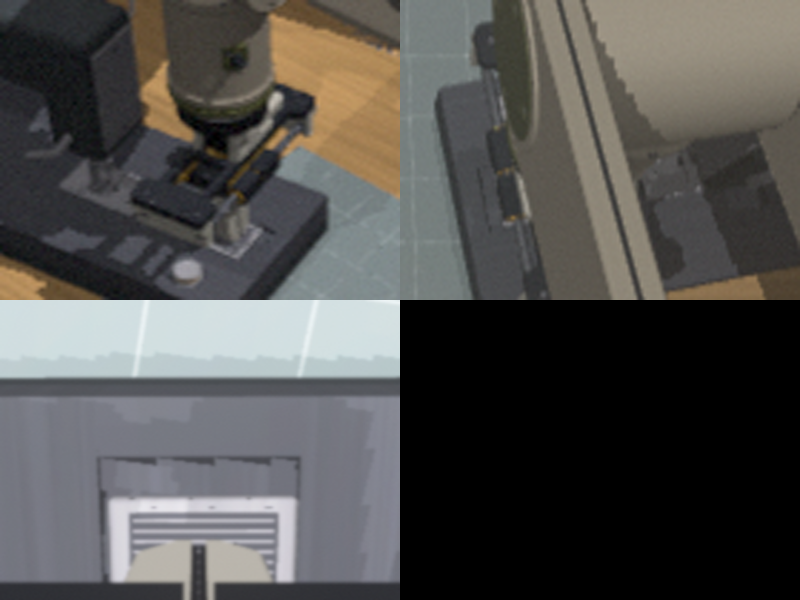

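The plate follows the fingers: the gap to the rim has grown in the wrist view (rim edge at row 458, plate end at 497 in the montage). There is a sideways load of 20 N pressing it on the far wall, which I ease before going on.

```bash
python3 -m handwheel '[[-0.04,-0.02,0,0,0,0],[-0.04,-0.01,0,0,0,0],[-0.04,0,0,0,0,0],[0,0,0,0,0,0]]'
```

```text
time_s: 9.45
eef_pos: [473.3, 100.3, 61.6]
tool_rot: [2.033, 2.391, 0.009]
wrist_force: [-9.4, 4.6, 31.8]
gripper_width: 0.8
```

```bash
python3 -m handwheel '[[-0.04,-0.01,0.01,0,0,0],[-0.04,0,0,0,0,0],[-0.04,0,0,0,0,0],[0,0,0,0,0,0]]'; python3 -m handwheel '[[-0.04,0,0,0,0,0],[-0.04,0,0,0,0,0],[0,0,0,0,0,0]]'
python3 - <<'E'
from h import *
p=get_image("wrist"); save(p,"w6.png",(180,380,110,280),3)
E
```

```text
time_s: 9.95
eef_pos: [474.3, 94.4, 61.6]
tool_rot: [2.034, 2.392, 0.012]
wrist_force: [-9.6, 11.9, 36.5]
gripper_width: 0.1
time_s: 10.32
eef_pos: [475.1, 89.2, 61.6]
tool_rot: [2.033, 2.392, 0.011]
wrist_force: [-10.2, 8.3, 34.8]
gripper_width: 0.3
```

View pics/w6.png

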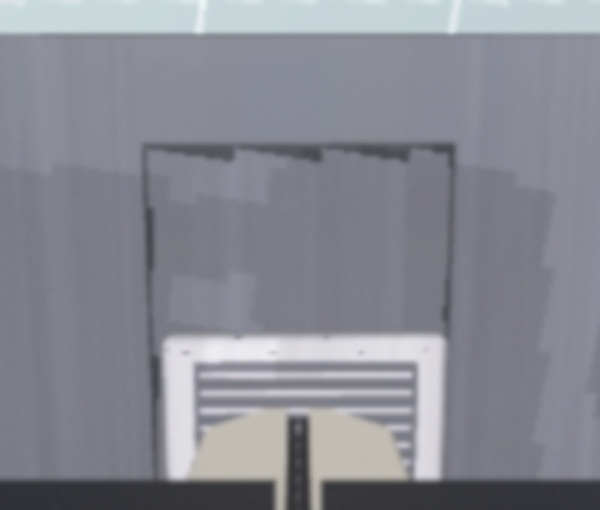

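```bash
python3 -m handwheel '[[-0.04,0,0,0,0,0],[-0.04,0,0.005,0,0,0],[-0.04,0,0,0,0,0],[-0.04,0,0,0,0,0],[0,0,0,0,0,0]]'; python3 -m handwheel '[[-0.03,0,0,0,0,0],[-0.02,0,0,0,0,0],[0,0,0,0,0,0]]';  python3 -m handwheel '[[-0.02,0,0,0,0,0],[0,0,0,0,0,0]]'
```

```text
time_s: 11.0
eef_pos: [476.7, 79.7, 61.6]
tool_rot: [2.033, 2.392, 0.011]
wrist_force: [-10.7, 8.3, 38.1]
gripper_width: 0.5
time_s: 11.38
eef_pos: [477.2, 76.9, 61.6]
tool_rot: [2.033, 2.392, 0.011]
wrist_force: [-10.9, 9.6, 37.4]
gripper_width: 0.1
time_s: 11.62
eef_pos: [477.3, 76.0, 61.6]
tool_rot: [2.033, 2.392, 0.012]
wrist_force: [-11.5, 11.3, 38.2]
gripper_width: 0.4
```

```bash
python3 -m handwheel '[[-0.02,0,0,0,0,0],[0,0,0,0,0,0]]';  python3 -m handwheel '[[-0.02,0,0,0,0,0],[0,0,0,0,0,0]]'
python3 - <<'E'
from h import *
p=get_image("wrist"); save(p,"w7.png",(180,380,110,280),3)
E
```

```text
time_s: 11.88
eef_pos: [477.3, 75.8, 61.6]
tool_rot: [2.034, 2.393, 0.014]
wrist_force: [-13.5, 15.8, 38.4]
gripper_width: 0.5
time_s: 12.12
eef_pos: [477.4, 75.7, 61.6]
tool_rot: [-2.034, -2.393, -0.016]
wrist_force: [-12.3, 22.5, 38.6]
gripper_width: 0.6
```

View pics/w7.png

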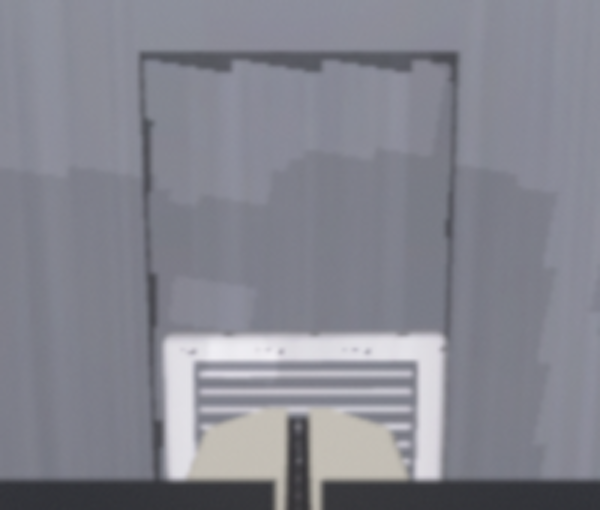

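The stop is reached: the position holds while the push rises to 22 N. The rim gap is 277 px / 6.25 = 44 mm, exactly 124−80, and the patch has not slipped under the fingers. One more firm nudge, then I lift straight up and move away.

```bash
python3 -m handwheel '[[-0.01,0,0,0,0,0],[0,0,0,0,0,0],[0,0,0,0,0,0]]';  python3 -m handwheel '[[0,0,-0.03,0,0,0],[0,0,-0.03,0,0,0],[0,0,-0.03,0,0,0],[0,0,-0.1,0,0,0],[0,0,-0.5,0,0,0],[0,0,-0.9,0,0,0],[0.3,0,-1,0,0,0],[0.5,0,-1,0,0,0],[0.5,0,-1,0,0,0]]'
python3 -m handwheel '[[0.5,-0.7,0,0,0,0],[0.5,-0.7,0,0,0,0],[0.5,-0.7,0,0,0,0],[0.8,0,0,0,0,0],[0.8,0,0,0,0,0],[0,0,0,0,0,0]]'
python3 - <<'E'
from h import *
a=[]
for n,c in [("top",(320,420,170,245)),("scene",(200,280,145,205))]:
  p=get_image(n); save(p,n+"8.png",c,5); a.append(cv2.resize(cv2.imread(f"pics/{n}8.png"),(400,300)))
  save(p,n+"8f.png"); a.append(cv2.resize(cv2.imread(f"pics/{n}8f.png"),(400,300)))
  for q in ["slide_plate","plate_inner_end","slideway_end","plate_top","spring_tip"]:
    for t in tip_of(q,p)[:3]: print(n,q,t["score"],t["centre"],ray(p,t["centre"],61))
cv2.imwrite("pics/c8.png",np.vstack([np.hstack(a[:2]),np.hstack(a[2:])]))
E
```

```text
time_s: 12.55
eef_pos: [477.4, 75.7, 61.6]
tool_rot: [-2.033, -2.393, -0.016]
wrist_force: [-14.0, 23.7, 38.4]
gripper_width: 0.4
time_s: 13.68
eef_pos: [462.2, 143.4, 325.1]
tool_rot: [-2.037, -2.392, 0.001]
wrist_force: [-0.0, -0.0, -0.0]
gripper_width: 0.3
time_s: 14.42
eef_pos: [307.3, 308.4, 322.8]
tool_rot: [-2.031, -2.396, 0.003]
wrist_force: [-0.2, -0.8, -0.6]
gripper_width: 0.4
top slide_plate 0.96 [408.6, 116.4] [696.01563857 -54.21428752  61.        ]
top slide_plate 0.9 [366.1, 210.7] [477.87690191  57.39015901  61.        ]
top slide_plate 0.49 [383.7, 204.4] [491.05004937  17.70624693  61.        ]
top plate_inner_end 0.72 [427.3, 129.3] [663.5341975  -94.25616389  61.        ]
top plate_inner_end 0.67 [381.2, 205.5] [488.71365924  23.3881035   61.        ]
top slideway_end 0.82 [383.5, 205.7] [488.1382808   18.35517415  61.        ]
top plate_top 0.9 [410.9, 115.0] [699.30016111 -59.78079842  61.        ]
top plate_top 0.84 [364.4, 210.1] [479.31245566  61.04343594  61.        ]
top plate_top 0.35 [234.3, 154.3] [615.24774438 347.57870503  61.        ]
top spring_tip 0
[... 233 characters left out ...]
te 0.55 [232.3, 180.9] [481.12858337  52.42495448  61.        ]
scene plate_inner_end 0.85 [349.6, 190.9] [290.13594691 348.69577545  61.        ]
scene plate_inner_end 0.61 [148.5, 204.4] [701.50907694 -73.81315731  61.        ]
scene plate_inner_end 0.58 [222.4, 172.7] [475.41311216   6.69144841  61.        ]
scene slideway_end 0.8 [218.3, 176.1] [493.51830578   6.58969725  61.        ]
scene plate_top 0.93 [358.2, 180.5] [239.18995264 345.70357346  61.        ]
scene plate_top 0.84 [144.0, 221.1] [750.54164832 -38.22149963  61.        ]
scene plate_top 0.82 [232.9, 183.5] [487.71812306  60.79997035  61.        ]
scene spring_tip 0.26 [230.9, 183.4] [491.20922602  55.90053201  61.        ]
```

View pics/c8.png

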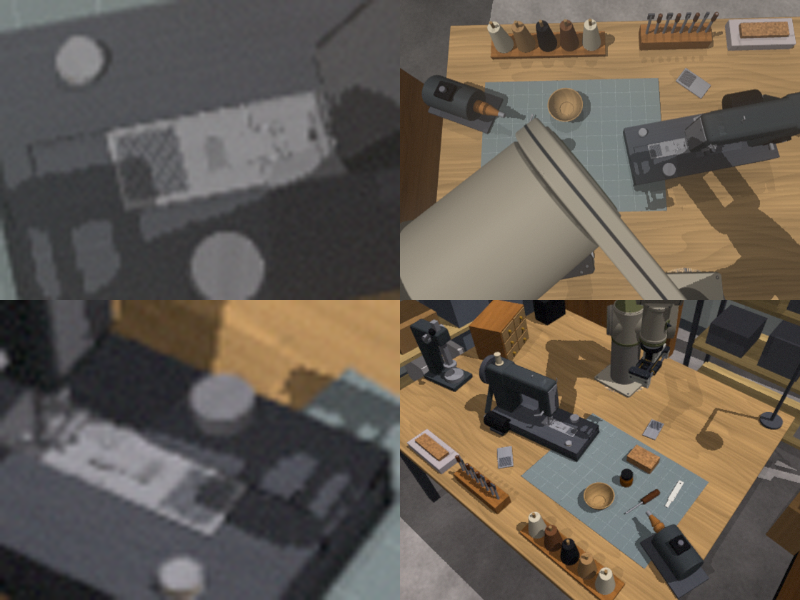

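The plate now meets the needle plate with no dark gap, and the bobbin well is covered. The bobbin and tin are where they were, and the hand is clear.

```bash
python3 -c "
from h import *
s=get_state();print(s['time_s'],s['wrist_force']);print(finish_job())"
```

```text
15.025 [-0.00083655  0.71695083  0.1936759 ]
the job is handed in; nothing more can be done
None
```

The slide plate is closed against the needle plate, and I handed the job in at 15.0 s with the hand clear and nothing being touched.

I shut the gripper and pressed its fingertips on the knurled patch with about 35–40 N. The plate then slid about 40 mm along the slideway, in under the drag spring, until it stopped. After that I lifted the hand straight off and moved it away.

**At the stop:** the plate held still while the push rose from about 8 N to 24 N. The wrist picture showed about 44 mm between the plate and the rim, which is what a closed plate leaves (124 − 80).

**After lifting off:** the top and scene pictures showed no gap at the needle plate. The bobbin and tin had not moved, nor had any of the other things in view. The arm hid part of the mat in the last top picture.

**Checks that disagreed or were weak:**
- The networks put the plate's inner end about 5 mm short of slideway_end in the top picture. In the scene picture the two came out level. The top figure is about one pixel off, so I took it as their usual error.
- I did not measure the drag spring's angle. The rise in force as the plate went under it, peaking near 12 N, fits the description.
- The fingers pushed the plate sideways with up to 20 N early in the slide. I eased this to about 10–14 N and the plate kept moving freely.

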